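# Turn the dosing pot lid onto its drive key and press it home

### The arm

A 6-joint arm with a two-finger parallel gripper is mounted at the origin on a cart in front of the work surface, level with it; the furniture and walls round the work are solid. World frame = base frame: x ahead of the robot, y to its left, z up, the work surface at z = 0. Lengths are in mm, angles in rad, forces in N, time in s.
With the tool pointing down it reaches from about 350 to 775 mm from the base axis. Payload 7.3 kg.
Tool frame: the origin (TCP) lies midway between the tips of the shut fingers; the grasp point (between the pads) lies 19 mm behind it (grasp_offset is the z of the grasp point in the tool frame, in mm); z points along the fingers, y is the direction in which the jaws open and shut (so a half turn about z gives the same grasp; the last joint's range is limited). The gripper opens to 92 mm and grips with 3 to 60 N. Pads are 19 mm wide; open, the fingers measure 130 mm over their backs; the gripper's body (75 mm by 190 mm) begins 47 mm behind the grasp point.
Start: joints at [-1.36, 0.342, 1.524, -0, 1.275, -0.146], TCP at [183.394, -491.947, 226.741] pointing down, gripper open.
Joint ranges: [-2.53, 2.53], [-0.77, 2.02], [0.04, 2.7], [-1, 4.14], [0.28, 2.66], [-3.11, 3.11]. Speed limits (rad/s): [2.57, 2.57, 3.14, 3.14, 3.14, 3.14].

### API

Orientations are given as [roll, pitch, yaw] about the fixed x, y, z axes, in that order (R = Rz(yaw) Ry(pitch) Rx(roll)).
In Python, from plant import get_obs, capture, camera_model, close_job, boxes_of, regions_of, place_of, grasp_offset gives the robot as it stands. The module is installed in compiled form; this text tells all that it offers.
- The arm moves only by the tool send_rows, never from a script. Its argument "targets" is a list that holds one entry, the list of rows, each a list of 7 numbers: the turn, a rotation vector about the tool's x, y, z in degrees, then the shift along the tool's x, y, z in mm, then the closure, from -1 (fully open) to 1 (shut). A call has 1 to 5 rows; each row is the pose to reach, as a shift and turn from the pose commanded when the call began, along the tool's axes at that moment; what a row does not reach only later rows make up. A row lasts 1/12 s, in which the tool goes at most 41.7 mm and 7.16 degrees, less where a joint would pass 70% of its speed; a pose out of reach is approached as far as the arm can. A call with a gripper value outside its range is refused whole. The fingers move at their own pace and stop on an object; the grip force is fixed at half the most. Time passes only in rows, so rows that repeat a pose let the fingers close. It gives the time, the measured TCP pose, the force and the opening at its end, in the units of the state.
- get_obs(): the state, without advancing time (a new reading comes with each control period).
- capture(name): name is "scene" or "top" or "wrist"; returns the picture (400x640x3 uint8, red, green, blue); there is no depth.
- camera_model(name): a dict with "K" (3x3 intrinsics, pixels), "k1" (the pictures are not rectified: a ray, as slopes to the right and down, at radius r is drawn at 1 + k1 r^2 times it, then the intrinsics apply), "world_to_cam" (4x4, takes a point from world to camera coordinates). Camera axes: x right, y up, looking along -z (the intrinsics and any distortion apply to the point x, -y, -z); pixel columns grow to the right and rows downward; lengths in mm; the calibration is good to about 2 mm. A picture is of the moment at which its call begins: read the wrist's pose just before it. camera_model takes no time and is no camera call; for the wrist camera it gives the pose at the moment of the call.
- close_job(): hands the job in, once; it reports no verdict.
Trained networks look in the newest picture that a camera, given by its name, has taken for a name from the list of things; names that differ only in an ending like _2 or _b are one class to them, and where a whole thing is asked for, a point or a joint stands for the part that bears it (a point fixed in the world has none). Each returns a list of dicts, best first, with "conf" (0 to 1); they miss things now and then, are a little off and sometimes report something else, mostly with a low value. They report only what shows in the picture. A call takes as long as a camera call. They do not tell look-alikes from the thing itself.
- boxes_of(label, camera): "location" ([row, column] in pixels, amid what is visible of it).
- regions_of(label, camera): "region" (400x640 bool, what is visible of it) and "location" ([row, column] in pixels, amid what is visible of it).
- place_of(label, camera): "location" ([row, column] in pixels: a listed point, or the origin of a listed thing).
The state is a dict: "time": time; "joint_positions": joint angles; "dq": joint speeds; "tau": joint torques, N m; "tool_pos": TCP position; "tcp_rot": TCP orientation; "contact_force": force on the tool from outside, world axes, zero at the start; "moment": the same for the moment, N m; "grip_width": finger opening in mm.
Only numpy, scipy, OpenCV 4.12 (cv2) and the standard library are available. Lean on these libraries where they do the work, as an engineer would, in place of code of your own. Each camera call takes 0.05 s, during which the arm holds its last target.

### The job

The lid of the dosing pot stands proud because the flat on its shaft has not met the drive key hidden inside the pot. Turn the lid round by its upright pin until you feel it drop, without forcing it, then press the lid down gently until it sits flush and level on the rim, and let go. Leave the things around the pot where they are.

Things in the scene. Friction and masses are not known exactly. Their poses are not given: they have to be found in the camera images.
- pot: Fixed round aluminium pot, upright, 110 mm outside diameter (128 mm over its foot flange), rim 80 mm above its origin; origin at the centre of its underside, z up. An outlet stub sticks out 16 mm from its -x side at 30 mm height. In it is a bore for the lid's shaft, and at the bottom of the bore a fixed drive key whose angle cannot be seen and differs every time.
- pot_rim (a point): Centre of the pot's mouth, level with its rim. A black rubber sealing ring, 109 mm across and 4 mm wide, stands 6 mm above the rim and slides down into it. It is stiff: it carries the lid's weight, pushing it down flush with the rim takes about 9 N, and once pushed it stays down.
- lid: Loose aluminium lid, 0.2 to 0.3 kg: disc 120 mm across, 5 mm thick, with a D-shaft below. Origin at the centre of the disc's flat underside, z up, x towards the pin. It starts 14 mm above the rim; with the flat on the key it drops 8 mm by its own weight, onto the sealing ring, and can no longer turn; seated, it is level with the rim. In the bore it can tilt about 3 degrees.
- lid_shaft (a point): On the axis of the lid's shaft (36 mm thick, 68 mm long, one flat), just under the disc. The shaft starts in the bore, standing on the key. The lid turns freely either way (about 1 N at the pin); at one angle in a full turn, within about 6 degrees, the flat meets the key and the lid drops. It starts 45 to 315 degrees away from that angle.
- lid_pin (a point): Half-way up the lid's upright steel pin, 13 mm in diameter, which stands on the lid 42 mm from its axis and rises 30 mm above the disc's top (top of the pin 15 mm above this point, disc top 15 mm below it; an 18 mm wide, 3 mm high washer lies at its foot).
- lid_hub (a point): Centre of the top of the lid's round hub, on the lid's axis, 28 mm across and 5 mm above the disc's top, 10 mm above the lid's origin: the flat place to press.
- cup: Bystander: small sample cup with a lid, 60 mm in diameter, 54 mm high; origin under its centre.
- brass_weight: Bystander: brass-coloured calibration weight, 32 mm in diameter, 34 mm high; origin under its centre.
- clear_tape: Bystander: roll of tape lying flat, 72 mm in diameter, 18 mm high; origin under its centre.
- nozzle: Bystander: small lying nozzle, 19x70x16 mm; origin under its centre.
Not all that is in view belongs to the job. What is shaped like the lid but green is not meant.

How it is judged (in metres and radians):
On the way:
1. the lid has dropped onto its key (z of lid in the frame of pot below 0.089 m), for 0.1 s.
At the end, for the whole second after the job is handed in: The lid lies at rest on the pot's rim, its underside within 2 mm of the rim's height, within 4 mm of the pot's axis and level within 0.025 rad (z of lid in the frame of pot below 0.082 m and horizontal distance between lid and pot below 0.004 m and angle between the z axis of lid and the z axis of pot, either way round below 0.025 rad and linear speed of lid below 0.01 m/s); the robot touches nothing.
It fails at once if the lid is forced: the fingers bear on it with more than 80 N (contact force between the fingers and lid above 80 N).
It fails at once if a bystander is moved by more than 30 mm (distance of any of cup, brass_weight, clear_tape, nozzle from where it was at the start of the episode above 0.03 m).
It also fails if it takes over 64 s, if anything falls off the work surface, if the arm or the gripper's body presses on something with over 40 N, if the wrist force passes 120 N, or if a joint passes its speed limit or range.

## Working session

There is one attempt and no reset: what is moved stays moved. The work goes in short steps, Python scripts to look and compute and a tool call to move; the robot and the scene stay as the last step left them, time stands still between calls to the robot, and variables do not carry over. Pictures are saved under pics/ and viewed, and the job is handed in when it is done.

Besides the shell and the picture viewer there is one more tool, called as name(argument=value, ...) on one line, values as JSON. send_rows: Moves the arm, as the interface text tells. Its arguments: {"type":"object","properties":{"targets":{"type":"array","items":{"type":"array","items":{"type":"array","items":{"type":"number"}}}}},"required":["targets"]}

```bash
mkdir -p pics; cat > h.py <<'E'
import numpy as np,cv2
from plant import *
def snap(cam,name):
    im=capture(cam); cv2.imwrite(f'pics/{name}.png',im[:,:,::-1]); return im
def ray(cam,rc,m=None):
    m=m or camera_model(cam);K=np.array(m['K']);T=np.array(m['world_to_cam'])
    d=np.array([(rc[1]-K[0,2])/K[0,0],(rc[0]-K[1,2])/K[1,1]]);u=d.copy()
    for _ in range(20): u=d/(1+m['k1']*(u@u))
    R=T[:3,:3];o=-R.T@T[:3,3];v=R.T@np.array([u[0],-u[1],-1]);return o,v/np.linalg.norm(v)
def atz(cam,rc,z,m=None):
    o,v=ray(cam,rc,m);return o+v*(z-o[2])/v[2]
def proj(cam,p,m=None):
    m=m or camera_model(cam);K=np.array(m['K']);T=np.array(m['world_to_cam'])
    c=T[:3,:3]@np.array(p)+T[:3,3];u=np.array([c[0],-c[1]])/-c[2];u=u*(1+m['k1']*(u@u))
    return [K[1,1]*u[1]+K[1,2],K[0,0]*u[0]+K[0,2]]
def tri(rs):
    A=0;b=0
    for o,v in rs:
        P=np.eye(3)-np.outer(v,v);A=A+P;b=b+P@o
    x=np.linalg.solve(A,b);return x,[float(np.linalg.norm((np.eye(3)-np.outer(v,v))@(x-o))) for o,v in rs]
E
python3 - <<'E'
from h import *
np.set_printoptions(precision=1,suppress=True)
print(get_obs(),grasp_offset)
for c in('scene','top'):
    snap(c,c+'0')
    for l in('lid_pin','lid_hub','lid_shaft','pot_rim','pot','cup','brass_weight','clear_tape','nozzle'):
        print(c,l,[(round(d['conf'],2),np.round(d['location'],1)) for d in place_of(l,c)])
snap('wrist','wrist0')
E
```

```text
{'time': 0.0, 'joint_positions': array([-1.4,  0.3,  1.5, -0. ,  1.3, -0.1]), 'dq': array([-0.,  0.,  0., -0.,  0., -0.]), 'tau': array([  0. , -43.1, -24.4,   0.1,   0.1,  -0. ]), 'tool_pos': array([ 183.3, -491.5,  226. ]), 'tcp_rot': array([-3.1, -0. ,  0.4]), 'contact_force': array([ 0.7, -0.3, -1.1]), 'moment': array([ 0. ,  0. , -0.1]), 'grip_width': 91.78125562532938} -18.8
scene lid_pin [(0.97, array([184.6, 327.7])), (0.62, array([213.5, 346.3]))]
scene lid_hub [(0.68, array([220.3, 333. ])), (0.21, array([198.2, 280.7]))]
scene lid_shaft [(0.81, array([182.8, 319.7]))]
scene pot_rim [(0.32, array([257. , 276.5]))]
scene pot [(0.93, array([244.7, 331.2])), (0.33, array([276.3, 398.7]))]
scene cup [(0.92, array([276.5, 399.1]))]
scene brass_weight [(0.71, array([254.6, 278.1]))]
scene clear_tape [(0.47, array([169. , 305.1]))]
scene nozzle [(0.51, array([199.8, 282.3]))]
top lid_pin [(0.93, array([169.4, 340.8])), (0.78, array([158.4, 281.4]))]
top lid_hub [(0.97, array([187.6, 337.3])), (0.68, array([164.7, 262.5])), (0.35, array([186.8, 337.3]))]
top lid_shaft [(0.91, array([186.8, 335.8])), (0.64, array([168.1, 261.6]))]
top pot_rim [(0.51, array([152.1, 402.5]))]
top pot [(0.64, array([162.2, 216.3]))]
top cup [(0.92, array([152.7, 397.4]))]
top brass_weight [(0.44, array([250.3, 325.7]))]
top clear_tape [(0.89, array([164.3, 217.7]))]
top nozzle [(0.57, array([212.3, 253.8]))]
```

View pics/scene0.png

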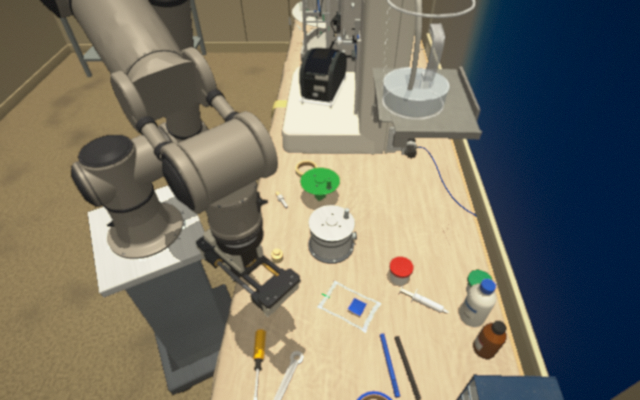

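View pics/top0.png

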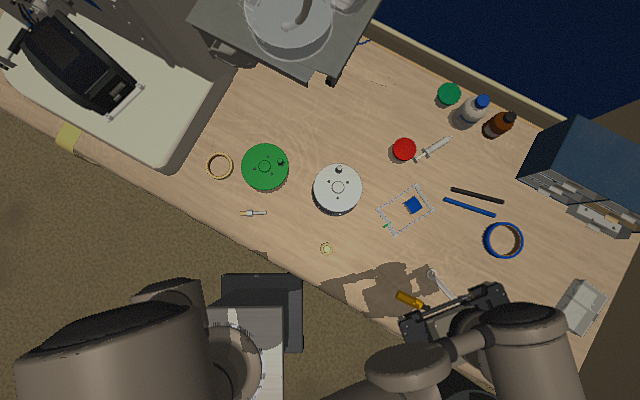

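View pics/wrist0.png

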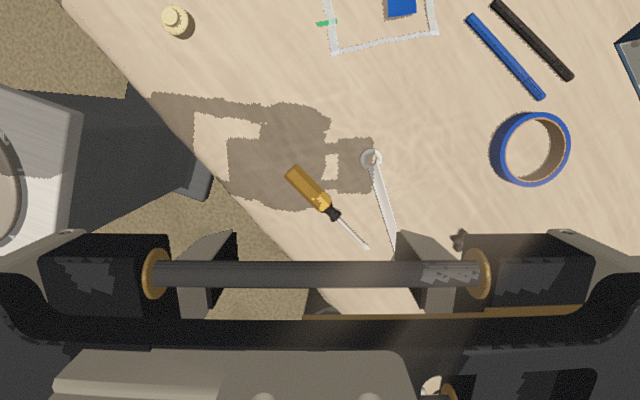

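The white lid on the pot is the target (hub at top 187,337 and scene 220,333). The green lid is a look-alike. Next I'll triangulate.

```bash
python3 - <<'E'
from h import *
np.set_printoptions(precision=1,suppress=True)
print('hub',tri([ray('scene',(220.3,333)),ray('top',(187.6,337.3))]), atz('top',(187.6,337.3),104),atz('scene',(220.3,333),104))
print('pin',tri([ray('scene',(213.5,346.3)),ray('top',(169.4,340.8))]), atz('top',(169.4,340.8),114),atz('scene',(213.5,346.3),114))
for n,rc,z in(('green',(166,264),90),('gpin',(158.4,281.4),114),('tape',(165.5,219),18),('cup',(149,404),54),('brass',(248.5,326.5),34),('nozzle',(212.3,253.8),10)): print(n,atz('top',rc,z))
E
```

```text
hub (array([ 449. , -307.5,  101.1]), [2.9338913047949244, 2.9338913047949493]) [ 445.8 -306.4  104. ] [ 450.7 -310.4  104. ]
pin (array([ 487.5, -315. ,  115.3]), [0.27641404854555013, 0.27641404854577917]) [ 488.  -315.1  114. ] [ 487.9 -313.9  114. ]
green [ 504.3 -128.6   90. ]
gpin [ 517.2 -173.9  114. ]
tape [521.8   1.8  18. ]
cup [ 548.7 -481.6   54. ]
brass [ 299.1 -278.9   34. ]
nozzle [396.2 -89.2  10. ]
```

```bash
cat >> h.py <<'E'
from scipy.spatial.transform import Rotation as Ro
def delta(pos,yawdeg):
    o=get_obs();R=Ro.from_euler('xyz',o['tcp_rot']);T=Ro.from_euler('xyz',[180,0,yawdeg],degrees=True)
    return np.round((R.inv()*T).as_rotvec(degrees=True),2),np.round(R.inv().apply(np.array(pos)-o['tool_pos']),1)
E
python3 - <<'E'
from h import *
o=get_obs();print(np.degrees(o['tcp_rot']),np.degrees(o['joint_positions']))
print(delta([440,-306,300],-11.5))
m=camera_model('wrist');T=np.array(m['world_to_cam']);c=-T[:3,:3].T@T[:3,3];print(c, T[:3,:3].T@[0,0,-1])
E
```

```text
[1.79990848e+02 2.74671787e-03 2.04450823e+01] [-7.79216291e+01  1.95927720e+01  8.73222401e+01 -1.44857815e-03
  7.30755340e+01 -8.36629000e+00]
(array([1.000e-02, 0.000e+00, 3.195e+01]), array([305.4, -84.6, -73.3]))
[ 250.062598   -466.89073234  384.38666411] [-0.2472522  -0.09206091 -0.96456785]
```

send_rows(targets=[[[0,0,0,0,0,-40,-1],[0,0,6,40,-10,-73,-1],[0,0,12,75,-21,-73,-1],[0,0,18,112,-31,-73,-1],[0,0,24,150,-41,-73,-1]]])

```text
time: 1.47
tool_pos: [310.3, -400.6, 300.8]
tcp_rot: [3.14, -0.001, -0.067]
contact_force: [0.3, -0.6, -0.1]
grip_width: 91.4
```

```bash
python3 - <<'E'
from h import *
o=get_obs();print(o['tool_pos'],np.degrees(o['tcp_rot']),o['time'])
print(delta([440,-306,300],-11.5))
E
```

```text
[ 310.28935765 -400.64888017  300.77881515] [ 1.79895287e+02 -7.50878104e-02 -3.82412784e+00] 1.4667
(array([ 0.1 , -0.08,  7.68]), array([ 123.1, -103.1,    0.8]))
```

send_rows(targets=[[[0,0,4,30,-25,0,-1],[0,0,7.7,60,-50,0,-1],[0,0,7.7,92,-77,0,-1],[0,0,7.7,123,-103,0,-1],[0,0,7.7,123,-103,0,-1]]])

```text
time: 1.88
tool_pos: [442.8, -301.5, 299.6]
tcp_rot: [-3.139, -0.002, -0.188]
contact_force: [-0.0, 0.6, -0.4]
grip_width: 91.9
```

```bash
python3 - <<'E'
from h import *
np.set_printoptions(precision=1,suppress=True)
o=get_obs();print(o['tool_pos'],np.degrees(o['tcp_rot']),o['contact_force'])
m=camera_model('wrist');snap('wrist','w1')
for l,z in(('lid_pin',114),('lid_hub',104),('lid_shaft',94)):
    print(l,[(round(d['conf'],2),np.round(d['location'],1),atz('wrist',d['location'],z,m)) for d in place_of(l,'wrist')])
E
```

```text
[ 442.8 -301.5  299.6] [-179.9   -0.1  -10.8] [-0.   0.6 -0.4]
lid_pin [(0.88, array([138.2, 313.8]), array([ 493.9, -307.9,  114. ])), (0.6, array([143.3, 201.1]), array([ 513.3, -178.8,  114. ]))]
lid_hub [(0.82, array([177. , 321.1]), array([ 446.2, -307.7,  104. ])), (0.69, array([151.2, 172.3]), array([ 511.2, -137.5,  104. ]))]
lid_shaft [(0.73, array([153.2, 179. ]), array([ 507.1, -140.1,   94. ])), (0.57, array([174.9, 319.6]), array([ 447.3, -306.1,   94. ]))]
```

View pics/w1.png

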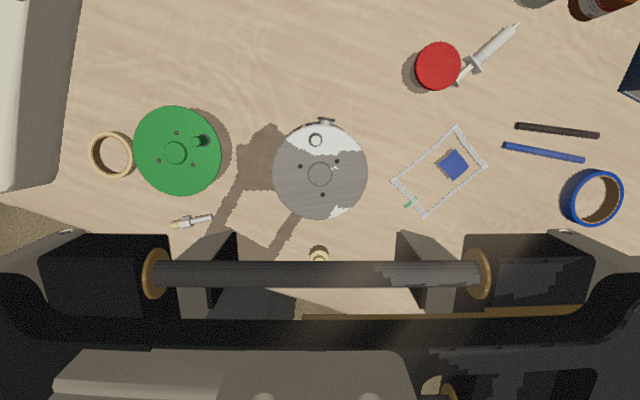

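```bash
python3 - <<'E'
from h import *
np.set_printoptions(precision=1,suppress=True)
o=get_obs();print(o['tool_pos'],np.degrees(o['tcp_rot']))
m=camera_model('wrist');im=snap('wrist','w2')
for l,z in(('lid_pin',114),('lid_hub',104)):
    print(l,[(round(d['conf'],2),np.round(d['location'],1),atz('wrist',d['location'],z,m)) for d in place_of(l,'wrist')])
for r in regions_of('lid','wrist'): 
    g=r['region'];p=np.argwhere(g);print(r['conf'],r['location'],g.sum())
    w=np.array([atz('wrist',q,99,m)[:2] for q in p]);(c,rad)=cv2.minEnclosingCircle(w.astype(np.float32));print(c,rad,w.mean(0))
c=im[90:240,250:390,::-1];cv2.imwrite('pics/w2c.png',cv2.resize(c,None,fx=4,fy=4,interpolation=cv2.INTER_CUBIC))
E
```

```text
[ 437.5 -306.6  299.6] [180.    0.  -11.2]
lid_pin [(0.83, array([135.5, 309.2]), array([ 492.1, -309.3,  114. ])), (0.74, array([139.9, 194.2]), array([ 513.7, -178.2,  114. ]))]
lid_hub [(0.88, array([148.8, 168.3]), array([ 510.3, -139.9,  104. ])), (0.62, array([170.3, 313. ]), array([ 450.3, -305.2,  104. ]))]
0.95 [148.6, 173.3] 6302
(508.7752380371094, -139.6610870361328) 55.938453674316406 [ 510.2 -140.5]
0.65 [170.3, 315.1] 7376
(449.4044189453125, -306.68365478515625) 60.676483154296875 [ 451.9 -306.8]
```

View pics/w2c.png

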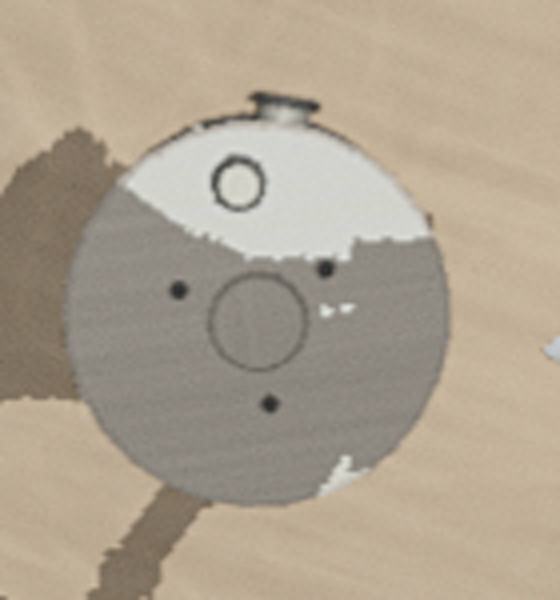

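```bash
python3 - <<'E'
from h import *
np.set_printoptions(precision=1,suppress=True)
c='wrist'
print('hub',atz(c,(170.5,314.5),104));
for z in(114,129):print('pin',atz(c,(136,309.7),z))
# disc edge: fit circle
im=cv2.imread('pics/w2.png')
E4=[atz(c,(90+y/4,250+x/4),99)[:2] for x,y in((65,312),(450,312),(258,506),(258,118))];print(E4,np.mean(E4,0))
print('top',atz('top',(188,338),104))
o=get_obs();
print(proj(c,[447,-307,104]))
E
python3 - <<'E'
import cv2
im=cv2.imread('pics/top0.png');cv2.imwrite('pics/t0c.png',cv2.resize(im[150:230,290:390],None,fx=6,fy=6,interpolation=cv2.INTER_CUBIC))
E
```

```text
hub [ 449.5 -307.5  104. ]
pin [ 491.2 -310.3  114. ]
pin [ 491.9 -310.8  129. ]
[array([ 463.4, -250. ]), array([ 440.2, -365.5]), array([ 390.6, -295.6]), array([ 508.1, -319.2])] [ 450.6 -307.6]
top [ 444.8 -308.   104. ]
[np.float64(172.58498668985004), np.float64(314.5349820367645)]
```

View pics/t0c.png

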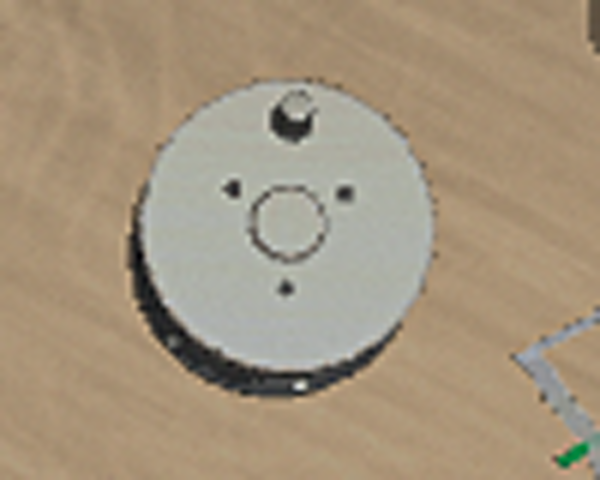

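```bash
python3 - <<'E'
from h import *
np.set_printoptions(precision=1,suppress=True)
print('pintop top',atz('top',(167.3,339.5),129))
print(delta([490.8,-311,150],-5))
E
```

```text
pintop top [ 490.3 -311.3  129. ]
(array([ 0. , -0. , -6.3]), array([ 53.3,  -6.7, 149.8]))
```

send_rows(targets=[[[0,0,-3,15,-2,35,0.4],[0,0,-6.3,30,-4,70,0.4],[0,0,-6.3,42,-6,105,0.4],[0,0,-6.3,53,-6.7,140,0.4],[0,0,-6.3,53,-6.7,150,0.4]]])

```text
time: 2.7
tool_pos: [490.0, -308.9, 144.3]
tcp_rot: [-3.137, 0.006, -0.086]
contact_force: [-1.3, 0.8, -0.8]
grip_width: 63.0
```

```bash
python3 - <<'E'
from h import *
np.set_printoptions(precision=1,suppress=True)
snap('wrist','w3');o=get_obs();print(o['tool_pos'],np.degrees(o['tcp_rot']),o['contact_force'],o['grip_width'])
print(delta([490.8,-311,108],-5))
snap('wrist','w4')
E
```

```text
[ 489.2 -308.8  144.7] [-179.7    0.4   -4.9] [-1.4  0.6 -0.9] 58.97748875104449
(array([-0.3,  0.4,  0.1]), array([ 2.1,  2.2, 36.7]))
```

View pics/w4.png

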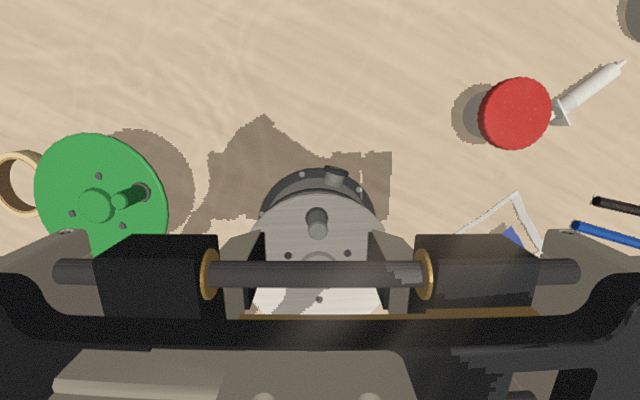

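send_rows(targets=[[[0,0,0,0,0,0,0.4],[0,0,0,0,0,0,0.4],[0,0,0,0,0,0,0.4]]])

```text
time: 3.05
tool_pos: [491.9, -310.8, 152.3]
tcp_rot: [3.139, -0.004, -0.085]
contact_force: [0.9, -0.3, 1.1]
grip_width: 35.0
```

```bash
python3 - <<'E'
from h import *
np.set_printoptions(precision=1,suppress=True)
snap('wrist','w5');o=get_obs();print(o['tool_pos'],np.degrees(o['tcp_rot']),o['contact_force'],o['grip_width'])
print(delta([490.8,-311,108],-5))
print(proj('wrist',[490.8,-311,129]),proj('wrist',o['tool_pos']))
E
```

```text
[ 491.8 -310.6  152. ] [179.9  -0.2  -4.9] [-0.1 -1.  -0.5] 31.54215065604116
(array([ 0.1, -0.2,  0.1]), array([-1.1,  0.4, 44. ]))
[np.float64(234.2013476393879), np.float64(317.09649617502055)] [np.float64(247.28058580137673), np.float64(316.50631922447565)]
```

View pics/w5.png

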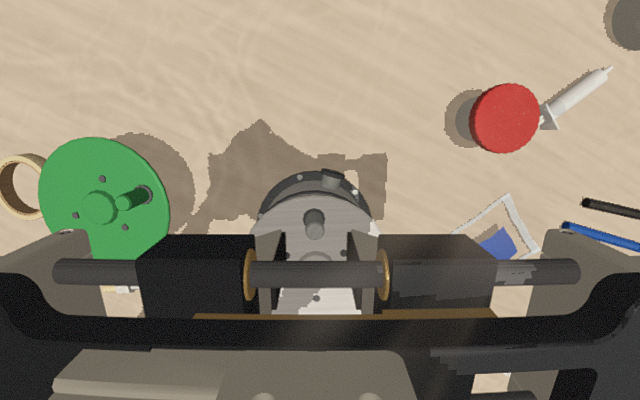

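send_rows(targets=[[[0,0,0,0,0,14,0.4],[0,0,0,0,0,28,0.4],[0,0,0,0,0,42,0.4],[0,0,0,0,0,42,0.5],[0,0,0,0,0,42,0.55]]])

```text
time: 3.52
tool_pos: [491.4, -309.9, 108.4]
tcp_rot: [3.141, -0.0, -0.085]
contact_force: [-0.4, 0.2, -0.6]
grip_width: 21.3
```

```bash
python3 - <<'E'
from h import *
np.set_printoptions(precision=1,suppress=True)
snap('wrist','w6');o=get_obs();print(o['tool_pos'],np.degrees(o['tcp_rot']),o['contact_force'],o['grip_width'])
E
```

```text
[ 491.8 -310.3  109. ] [179.9  -0.1  -4.9] [ 1.  -0.1  0.4] 21.014364750507223
```

View pics/w6.png

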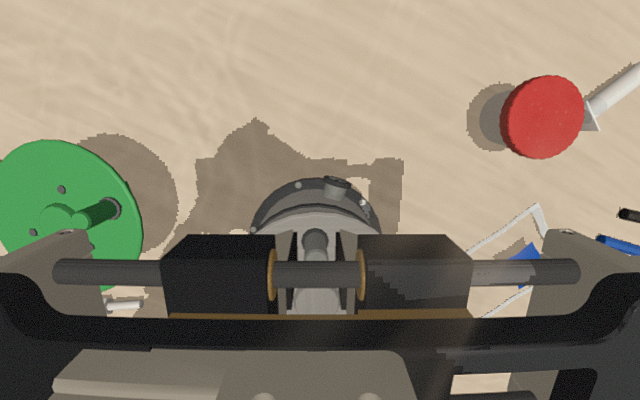

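send_rows(targets=[[[0,0,-2,0,-1.5,0,0.55],[0,0,-4,-0.1,-2.9,0,0.55],[0,0,-6,-0.2,-4.4,0,0.55],[0,0,-8,-0.4,-5.85,0,0.55],[0,0,-10,-0.64,-7.3,0,0.55]]])

```text
time: 3.98
tool_pos: [492.1, -303.1, 109.5]
tcp_rot: [3.139, -0.002, 0.091]
contact_force: [-0.1, 0.0, 0.0]
grip_width: 20.7
```

send_rows(targets=[[[0,0,-2,0,-1.5,0,0.55],[0,0,-4,-0.1,-2.9,0,0.55],[0,0,-6,-0.2,-4.4,0,0.55],[0,0,-8,-0.4,-5.85,0,0.55],[0,0,-10,-0.64,-7.3,0,0.55]]])

```text
time: 4.4
tool_pos: [490.9, -295.9, 109.5]
tcp_rot: [3.139, -0.002, 0.266]
contact_force: [0.2, -1.0, -1.2]
grip_width: 20.7
```

```bash
python3 - <<'E'
from h import *
np.set_printoptions(precision=1,suppress=True)
snap('wrist','w7');o=get_obs();print(o['tool_pos'],np.degrees(o['tcp_rot']),o['contact_force'],o['grip_width'])
E
```

```text
[ 490.8 -295.6  109.5] [179.9  -0.1  15.4] [0.2 0.3 0.2] 20.716592670086047
```

View pics/w7.png

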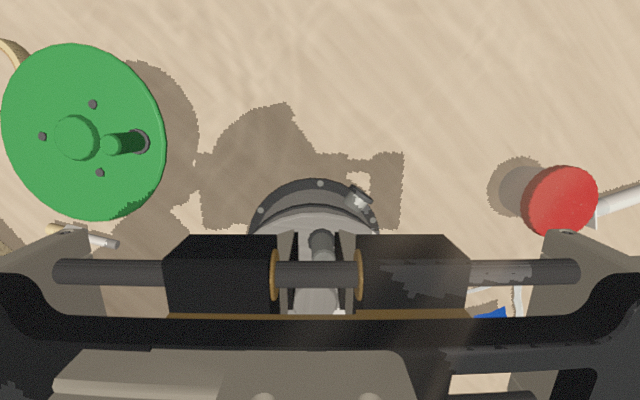

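send_rows(targets=[[[0,0,-2,0,-1.5,0,0.55],[0,0,-4,-0.1,-2.9,0,0.55],[0,0,-6,-0.2,-4.4,0,0.55],[0,0,-8,-0.4,-5.85,0,0.55],[0,0,-10,-0.64,-7.3,0,0.55]]])

```text
time: 4.87
tool_pos: [488.2, -288.9, 109.1]
tcp_rot: [3.139, -0.001, 0.44]
contact_force: [0.2, 0.2, -0.5]
grip_width: 20.6
```

send_rows(targets=[[[0,0,-2,0,-1.5,0,0.55],[0,0,-4,-0.1,-2.9,0,0.55],[0,0,-6,-0.2,-4.4,0,0.55],[0,0,-8,-0.4,-5.85,0,0.55],[0,0,-10,-0.64,-7.3,0,0.55]]])

```text
time: 5.28
tool_pos: [484.5, -282.6, 109.2]
tcp_rot: [3.139, -0.001, 0.614]
contact_force: [0.3, -0.1, -0.4]
grip_width: 20.5
```

send_rows(targets=[[[0,0,-2,0,-1.5,0,0.55],[0,0,-4,-0.1,-2.9,0,0.55],[0,0,-6,-0.2,-4.4,0,0.55],[0,0,-8,-0.4,-5.85,0,0.55],[0,0,-10,-0.64,-7.3,0,0.55]]])

```text
time: 5.7
tool_pos: [479.8, -277.0, 109.1]
tcp_rot: [3.139, -0.0, 0.789]
contact_force: [-0.0, -0.9, -0.1]
grip_width: 20.9
```

send_rows(targets=[[[0,0,-2,0,-1.5,0,0.55],[0,0,-4,-0.1,-2.9,0,0.55],[0,0,-6,-0.2,-4.4,0,0.55],[0,0,-8,-0.4,-5.85,0,0.55],[0,0,-10,-0.64,-7.3,0,0.55]]])

```text
time: 6.12
tool_pos: [474.2, -272.3, 109.1]
tcp_rot: [3.139, 0.0, 0.963]
contact_force: [0.1, -0.5, 0.2]
grip_width: 20.3
```

send_rows(targets=[[[0,0,-2,0,-1.5,0,0.55],[0,0,-4,-0.1,-2.9,0,0.55],[0,0,-6,-0.2,-4.4,0,0.55],[0,0,-8,-0.4,-5.85,0,0.55],[0,0,-10,-0.64,-7.3,0,0.55]]])

```text
time: 6.53
tool_pos: [467.8, -268.6, 109.1]
tcp_rot: [3.139, 0.001, 1.138]
contact_force: [-0.1, 0.2, 0.1]
grip_width: 20.8
```

send_rows(targets=[[[0,0,-2,0,-1.5,0,0.55],[0,0,-4,-0.1,-2.9,0,0.55],[0,0,-6,-0.2,-4.4,0,0.55],[0,0,-8,-0.4,-5.85,0,0.55],[0,0,-10,-0.64,-7.3,0,0.55]]])

```text
time: 6.95
tool_pos: [461.0, -266.2, 109.1]
tcp_rot: [3.139, 0.001, 1.312]
contact_force: [0.1, -0.4, 0.9]
grip_width: 20.5
```

send_rows(targets=[[[0,0,-2,0,-1.5,0,0.55],[0,0,-4,-0.1,-2.9,0,0.55],[0,0,-6,-0.2,-4.4,0,0.55],[0,0,-8,-0.4,-5.85,0,0.55],[0,0,-10,-0.64,-7.3,0,0.55]]])

```text
time: 7.37
tool_pos: [453.7, -264.9, 109.1]
tcp_rot: [3.139, 0.002, 1.487]
contact_force: [-0.2, 0.7, -0.4]
grip_width: 20.7
```

```bash
python3 - <<'E'
from h import *
np.set_printoptions(precision=1,suppress=True)
snap('wrist','w8');o=get_obs();print(o['tool_pos'],np.degrees(o['tcp_rot']),o['contact_force'],o['grip_width'],np.degrees(o['joint_positions']))
E
```

```text
[ 453.4 -264.9  109. ] [179.9   0.1  85.3] [-0.   0.1  0.7] 20.639672491433153 [-38.7  26.7  96.7  -0.   56.4 -33.9]
```

View pics/w8.png

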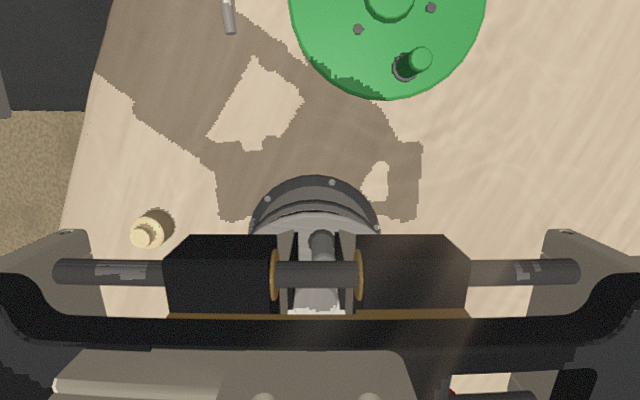

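send_rows(targets=[[[0,0,-2,0,-1.5,0,0.55],[0,0,-4,-0.1,-2.9,0,0.55],[0,0,-6,-0.2,-4.4,0,0.55],[0,0,-8,-0.4,-5.85,0,0.55],[0,0,-10,-0.64,-7.3,0,0.55]]])

```text
time: 7.83
tool_pos: [446.3, -264.9, 108.9]
tcp_rot: [3.14, 0.002, 1.661]
contact_force: [-0.2, -0.1, 0.5]
grip_width: 20.1
```

send_rows(targets=[[[0,0,-2,0,-1.5,0,0.55],[0,0,-4,-0.1,-2.9,0,0.55],[0,0,-6,-0.2,-4.4,0,0.55],[0,0,-8,-0.4,-5.85,0,0.55],[0,0,-10,-0.64,-7.3,0,0.55]]])

```text
time: 8.25
tool_pos: [439.1, -266.2, 108.8]
tcp_rot: [3.14, 0.002, 1.835]
contact_force: [-0.0, -0.3, -0.3]
grip_width: 20.9
```

send_rows(targets=[[[0,0,-2,0,-1.5,0,0.55],[0,0,-4,-0.1,-2.9,0,0.55],[0,0,-6,-0.2,-4.4,0,0.55],[0,0,-8,-0.4,-5.85,0,0.55],[0,0,-10,-0.64,-7.3,0,0.55]]])

```text
time: 8.67
tool_pos: [432.2, -268.7, 108.8]
tcp_rot: [3.141, 0.002, 2.01]
contact_force: [0.3, 0.5, -0.4]
grip_width: 20.4
```

send_rows(targets=[[[0,0,-2,0,-1.5,0,0.55],[0,0,-4,-0.1,-2.9,0,0.55],[0,0,-6,-0.2,-4.4,0,0.55],[0,0,-8,-0.4,-5.85,0,0.55],[0,0,-10,-0.64,-7.3,0,0.55]]])

```text
time: 9.08
tool_pos: [425.8, -272.3, 108.8]
tcp_rot: [3.141, 0.002, 2.184]
contact_force: [0.1, 0.6, 0.6]
grip_width: 20.6
```

send_rows(targets=[[[0,0,-2,0,-1.5,0,0.55],[0,0,-4,-0.1,-2.9,0,0.55],[0,0,-6,-0.2,-4.4,0,0.55],[0,0,-8,-0.4,-5.85,0,0.55],[0,0,-10,-0.64,-7.3,0,0.55]]])

```text
time: 9.5
tool_pos: [420.2, -277.1, 108.8]
tcp_rot: [3.141, 0.002, 2.359]
contact_force: [0.6, 0.1, 0.6]
grip_width: 20.6
```

send_rows(targets=[[[0,0,-2,0,-1.5,0,0.55],[0,0,-4,-0.1,-2.9,0,0.55],[0,0,-6,-0.2,-4.4,0,0.55],[0,0,-8,-0.4,-5.85,0,0.55],[0,0,-10,-0.64,-7.3,0,0.55]]])

```text
time: 9.92
tool_pos: [415.5, -282.7, 108.8]
tcp_rot: [-3.141, 0.002, 2.533]
contact_force: [0.2, 0.2, 0.3]
grip_width: 20.2
```

send_rows(targets=[[[0,0,-2,0,-1.5,0,0.55],[0,0,-4,-0.1,-2.9,0,0.55],[0,0,-6,-0.2,-4.4,0,0.55],[0,0,-8,-0.4,-5.85,0,0.55],[0,0,-10,-0.64,-7.3,0,0.55]]])

```text
time: 10.33
tool_pos: [412.2, -288.5, 108.8]
tcp_rot: [3.141, 0.002, 2.707]
contact_force: [2.6, 4.1, 1.8]
grip_width: 20.9
```

```bash
python3 - <<'E'
from h import *
np.set_printoptions(precision=1,suppress=True)
snap('wrist','w9');o=get_obs();print(o['tool_pos'],np.degrees(o['tcp_rot']),o['contact_force'],o['grip_width'],np.degrees(o['joint_positions']))
im=snap('scene','s9')
print([(d['conf'],d['location']) for d in place_of('lid_hub','scene')])
cv2.imwrite('pics/s9c.png',cv2.resize(im[170:280,270:390,::-1],None,fx=5,fy=5,interpolation=cv2.INTER_CUBIC))
E
```

```text
[ 412.1 -288.6  108.8] [180.    0.1 155.2] [1.4 3.9 1.7] 20.32068006814913 [ -43.8   24.8  100.2    0.1   55.  -109.1]
[(0.58, [222.3, 332.5])]
```

View pics/w9.png

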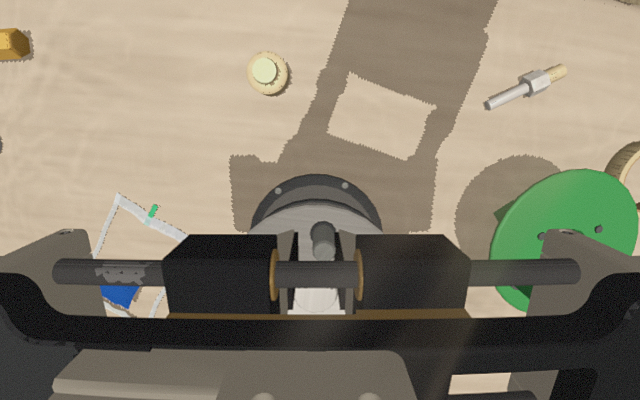

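View pics/s9c.png

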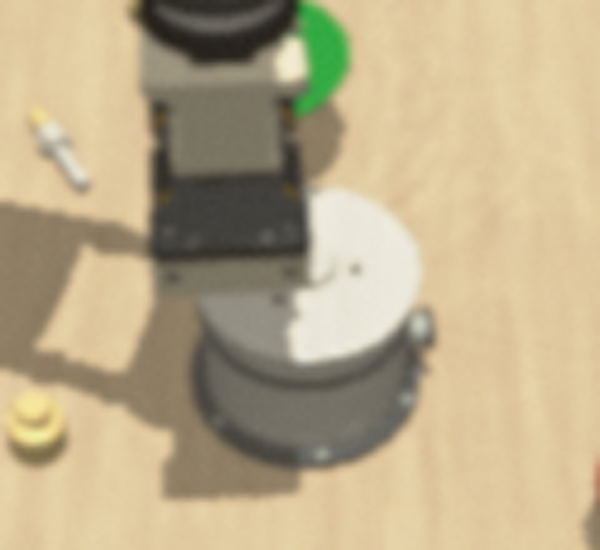

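send_rows(targets=[[[0,0,2.5,0,1.8,0,0.5],[0,0,5,-0.2,3.7,0,0.4],[0,0,5,-0.2,3.7,0,0.4],[0,0,5,-0.2,3.7,-20,0.4],[0,0,5,-0.2,3.7,-50,0.4]]])

```text
time: 10.9
tool_pos: [411.7, -284.4, 156.2]
tcp_rot: [3.141, -0.006, 2.621]
contact_force: [0.2, -0.3, 0.8]
grip_width: 27.5
```

```bash
python3 - <<'E'
from h import *
np.set_printoptions(precision=1,suppress=True)
o=get_obs();print(o['tool_pos'],np.degrees(o['tcp_rot']),o['contact_force'])
print([proj('scene',[449,-307.5,z]) for z in(104,96,90)])
print(delta([449,-307.5,160],155))
E
```

```text
[ 411.7 -284.4  156.2] [180.   -0.3 150.1] [ 0.2 -0.3  0.8]
[[np.float64(219.78566270076325), np.float64(331.89620411411966)], [np.float64(221.83018089443624), np.float64(331.88377852025286)], [np.float64(223.34851232989493), np.float64(331.87453995840207)]]
(array([ 0.1, -0.3, -4.8]), array([-43.8,  -1.5,  -4.1]))
```

send_rows(targets=[[[0,0,0,-15,0,0,1],[0,0,0,-30,0,0,1],[0,0,0,-43,-1.5,0,1],[0,0,0,-43,-1.5,15,1],[0,0,0,-43,-1.5,15,1]]])

```text
time: 11.32
tool_pos: [449.1, -307.9, 141.0]
tcp_rot: [3.142, -0.003, 2.621]
contact_force: [-0.2, -0.8, -0.3]
grip_width: 1.3
```

```bash
python3 - <<'E'
from h import *
np.set_printoptions(precision=1,suppress=True)
m=camera_model('wrist');snap('wrist','w10');o=get_obs();print(o['tool_pos'],np.degrees(o['tcp_rot']),o['contact_force'],o['grip_width'])
for l,z in(('lid_pin',106),('lid_hub',96)):
    print(l,[(round(d['conf'],2),np.round(d['location'],1),atz('wrist',d['location'],z,m)) for d in place_of(l,'wrist')])
E
```

```text
[ 448.9 -307.7  141.7] [180.   -0.2 150.1] [-0.5 -0.4 -0.1] 0.5384619532806264
lid_pin [(0.71, array([161.1, 321.9]), array([ 412.1, -281.8,  106. ])), (0.56, array([204.3, 518.2]), array([ 506.1, -177.5,  106. ]))]
lid_hub [(0.58, array([165.3, 553.3]), array([ 497.8, -139.4,   96. ]))]
```

View pics/w10.png

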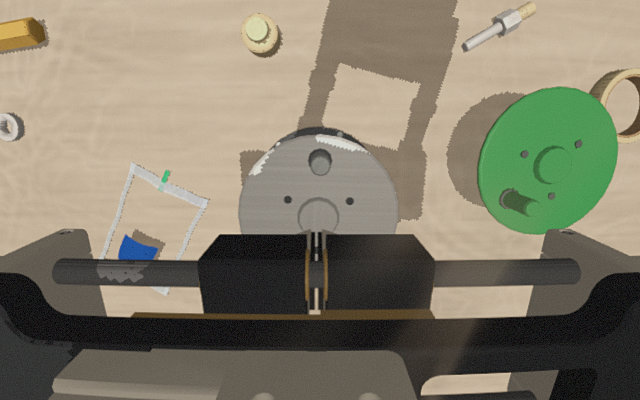

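send_rows(targets=[[[0,0,0,0,0,15,1],[0,0,0,0,0,30,1],[0,0,0,0,0,40,1],[0,0,0,0,0,40,1],[0,0,0,0,0,42,1]]])

```text
time: 11.88
tool_pos: [449.7, -308.2, 101.2]
tcp_rot: [-3.141, 0.0, 2.62]
contact_force: [0.1, 0.5, 0.4]
grip_width: 0.3
```

send_rows(targets=[[[0,0,0,0,0,1,1],[0,0,0,0,0,2,1],[0,0,0,0,0,3,1],[0,0,0,0,0,4,1],[0,0,0,0,0,4,1]]])

```text
time: 12.3
tool_pos: [449.9, -308.2, 97.0]
tcp_rot: [-3.141, 0.001, 2.62]
contact_force: [0.2, -0.7, -0.1]
grip_width: 0.4
```

send_rows(targets=[[[0,0,0,0,0,1,1],[0,0,0,0,0,1.5,1],[0,0,0,0,0,2,1],[0,0,0,0,0,2.5,1],[0,0,0,0,0,2.5,1]]])

```text
time: 12.72
tool_pos: [450.4, -308.5, 95.3]
tcp_rot: [-3.141, 0.002, 2.62]
contact_force: [0.3, -0.2, 6.3]
grip_width: -0.0
```

Contact at about z 95.8, which matches the dropped hub height of 96. I'll continue pressing gently.

send_rows(targets=[[[0,0,0,0,0,0.7,1],[0,0,0,0,0,1.4,1],[0,0,0,0,0,2,1],[0,0,0,0,0,2.5,1],[0,0,0,0,0,2.5,1]]])

```text
time: 13.13
tool_pos: [450.3, -308.5, 92.9]
tcp_rot: [-3.141, 0.002, 2.62]
contact_force: [-0.8, 0.7, 7.8]
grip_width: 0.3
```

send_rows(targets=[[[0,0,0,0,0,0.7,1],[0,0,0,0,0,1.4,1],[0,0,0,0,0,2,1],[0,0,0,0,0,2,1],[0,0,0,0,0,2,1]]])

```text
time: 13.55
tool_pos: [450.4, -308.5, 90.9]
tcp_rot: [-3.141, 0.002, 2.62]
contact_force: [-0.3, 1.6, 7.3]
grip_width: 0.5
```

send_rows(targets=[[[0,0,0,0,0,0.5,1],[0,0,0,0,0,1,1],[0,0,0,0,0,1.5,1],[0,0,0,0,0,1.5,1],[0,0,0,0,0,1.5,1]]])

```text
time: 13.97
tool_pos: [450.5, -308.6, 90.2]
tcp_rot: [-3.141, 0.003, 2.62]
contact_force: [-2.3, 2.3, 14.9]
grip_width: 0.0
```

send_rows(targets=[[[0,0,0,0,0,0.5,1],[0,0,0,0,0,1,1],[0,0,0,0,0,1,1]]])

```text
time: 14.22
tool_pos: [450.5, -308.6, 90.1]
tcp_rot: [-3.141, 0.004, 2.62]
contact_force: [-3.4, 3.0, 21.1]
grip_width: 0.5
```

The lid has stopped on the rim at z 90.1 with 21 N. I'll lift off and check.

send_rows(targets=[[[0,0,0,0,0,-3,1],[0,0,0,0,0,-15,1],[0,0,0,0,0,-50,1],[0,0,0,0,0,-85,1],[0,0,0,0,0,-120,1]]])

```text
time: 14.63
tool_pos: [449.2, -307.7, 208.2]
tcp_rot: [3.141, -0.002, 2.62]
contact_force: [0.1, -0.6, 0.2]
grip_width: 0.5
```

send_rows(targets=[[[0,0,0,-35,0,-10,1],[0,0,0,-70,0,-20,1],[0,0,0,-70,0,-20,1],[0,0,0,-70,0,-20,1]]])

```text
time: 14.97
tool_pos: [511.1, -343.3, 226.6]
tcp_rot: [-3.142, -0.0, 2.621]
contact_force: [0.4, 0.4, 0.1]
grip_width: 0.7
```

```bash
python3 - <<'E'
from h import *
np.set_printoptions(precision=1,suppress=True)
a=snap('scene','s11');m=camera_model('wrist');b=snap('wrist','w11');o=get_obs();print(o['tool_pos'],o['contact_force'])
for c in('scene','wrist'):
    for l,z in(('lid_hub',90),('lid_pin',100)): print(c,l,[(round(d['conf'],2),np.round(d['location'],1),atz(c,d['location'],z)) for d in place_of(l,c)])
cv2.imwrite('pics/s11c.png',cv2.resize(a[180:280,270:390,::-1],None,fx=5,fy=5,interpolation=cv2.INTER_CUBIC))
E
```

```text
[ 509.5 -342.2  226. ] [-0.3 -0.3 -0.4]
scene lid_hub [(0.72, array([222.8, 332.3]), array([ 450.9, -306.4,   90. ])), (0.57, array([176.7, 321. ]), array([ 507.8, -133.7,   90. ]))]
scene lid_pin [(0.94, array([186.5, 329.6]), array([ 505.1, -191.5,  100. ])), (0.81, array([219.8, 315.6]), array([ 413.4, -284.3,  100. ]))]
wrist lid_hub [(0.71, array([123., 317.]), array([ 450.9, -307. ,   90. ]))]
wrist lid_pin [(0.79, array([ 71.1, 320.3]), array([ 412.9, -281.9,  100. ])), (0.69, array([113.5, 477.1]), array([ 517.8, -171.2,  100. ]))]
```

View pics/s11c.png

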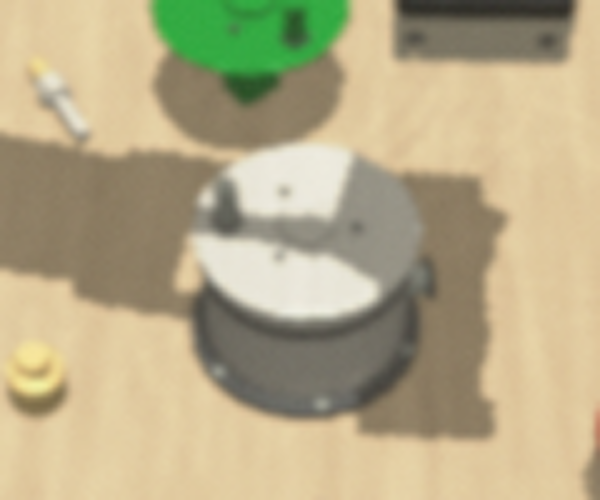

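View pics/w11.png

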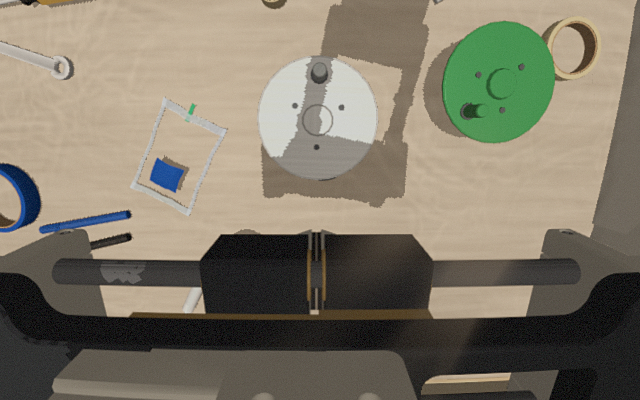

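```bash
python3 -c "
from plant import *
o=get_obs();print(o['time'],o['contact_force'],o['dq']);print(close_job())"
```

```text
15.2667 [0.24251899 0.29160466 0.26636839] [ 0.00032488  0.00081252 -0.00907527  0.00033892  0.00062298 -0.00043543]
the job is handed in; nothing more can be done
None
```

The lid is on its key and pressed down to the rim, and I handed the job in at 15.3 s with the arm clear of everything.

- **Turning:** I held the pin loosely between part-closed fingers and turned the lid about 160° counter-clockwise. The side force then rose from nothing to about 5 N. In the scene camera the hub sat 2 px lower, which is the 8 mm drop.
- **Pressing:** I shut the fingers and pressed on the hub. Contact came at about z 96 mm and the ring slid at 6–8 N. The lid stopped hard at z 90.1 mm (90 mm expected when flush), where I let the force rise to 21 N before lifting off.
- **Last checks:**
  - After release the lid looked flush and level in the pictures. I judged level by eye and did not measure the tilt.
  - The hub was at about (451, -307) mm, within about 2 mm of where it started.
  - The wrist force read about zero.
  - The bystanders still in view looked unmoved, but I did not re-measure them.
- **Disagreement:** The cameras put the starting hub position up to about 5 mm apart (x 446 to 451 mm). I used a value weighted towards the wrist camera, and the pin stayed between the fingers for the whole turn.

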